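# Add the guide pin to the ball tray and present it turned

### The arm

A 6-joint arm with a two-finger parallel gripper is mounted at the origin on a cart in front of the work surface, level with it; the furniture and walls round the work are solid. World frame = base frame: x ahead of the robot, y to its left, z up, the work surface at z = 0. Lengths are in mm, angles in rad, forces in N, time in s.
With the tool pointing down it reaches from about 275 to 775 mm from the base axis. Payload 14.6 kg.
Tool frame: the origin (TCP) lies on the centre line of the jaws, within the pads' length; the fingertips stand 8 mm ahead of it and the grasp point (between the pads) lies 11 mm behind it; z points along the fingers, y is the line along which they close (so a half turn about z gives the same grasp; the last joint's range is limited). The gripper opens to 85 mm and grips with 20 to 120 N. Pads are 22 mm wide; open, the fingers measure 114 mm over their backs; the gripper's body (76 mm by 85 mm) begins 54 mm behind the grasp point. The pads swing forward as they close: fully open they stand 13 mm farther back than shut.
Start: joints at [1.056, 0.263, -0.048, 1.259, 0, 1.415], TCP at [184.85, 491.384, 239.278] pointing down, gripper open.
Joint ranges: [-2.65, 2.65], [-0.89, 1.7], [-1.18, 1.37], [-2.13, 2.11], [-1.35, 1.29], [-3.14, 3.14]. Speed limits (rad/s): [1.89, 1.89, 2.57, 2.79, 3.14, 3.14].

### API

Orientations are given as a rotation vector (axis times angle).
In Python, from rig import status, optics, workorder gives the robot as it stands.
- The arm moves only by the tool carry_out, never from a script. Its argument "increments" is text: rows parted by semicolons, each of 7 numbers parted by spaces: the shift along the tool's x, y, z as a fraction of full scale, then the turn, a rotation vector about the tool's x, y, z as a fraction of full scale, then the opening, from 0 (shut) to 1 (fully open). In form: x y z ax ay az hand; .... A call has 1 to 20 rows; each row shifts and turns the commanded pose from where the row before left it, along the tool's axes as they then stand; what a row does not reach is not made up. Full scale, the value 1, is 120 mm for a shift and 45 degrees for a turn. A row lasts 1/8 s, in which the tool goes at most 62.5 mm and 10.7 degrees, less where a joint would pass 70% of its speed; a pose out of reach is approached as far as the arm can. A call with a number of a shift or a turn outside -1 to 1 is refused whole. A call with a gripper value outside its range is refused whole. The fingers move at their own pace and stop on an object; "squeeze" is the grip in N (left out, the last holds). Time passes only in rows, so rows that do not move let the fingers close. It gives the time, the measured TCP pose, the force and the opening at its end, in the units of the state.
- status.get_obs(): the state, without advancing time (a new reading comes with each control period).
- optics.snapshot(name): name is "scene" or "top" or "wrist"; returns the picture (420x560x3 uint8, red, green, blue); there is no depth.
- optics.calibration(name): a dict with "fov_y" (degrees; the focal length in pixels is half the picture's height over the tangent of half this angle, whatever the lens; pixels are square), "cx", "cy" (the principal point, pixels), "dist_coeffs" ([k1, k2, p1, p2, k3] as OpenCV has them; the pictures are not rectified), "xyz" and "rotation" of the camera in the world. Camera axes: x right, y up, looking along -z (the intrinsics and any distortion apply to the point x, -y, -z); pixel columns grow to the right and rows downward; lengths in mm; the calibration is good to about 2 mm. A picture is of the moment at which its call begins: read the wrist's pose just before it. calibration takes no time and is no camera call; for the wrist camera it gives the pose at the moment of the call.
- workorder.job_done(): hands the job in, once; it reports no verdict.
The state is a dict: "t": time; "joint_positions": joint angles; "joint_vel": joint speeds; "effort": joint torques, N m; "eef_pos": TCP position; "tcp_rot": TCP orientation; "ft_force": force on the tool from outside, world axes, zero at the start; "moment": the same for the moment, N m; "finger_gap": finger opening in mm.
Only numpy, scipy, OpenCV 4.12 (cv2) and the standard library are available. Lean on these libraries where they do the work, as an engineer would, in place of code of your own. Each camera call takes 0.05 s, during which the arm holds its last target. There are 200 camera calls.

### The job

Complete the check-valve kit: take the tall pin (the only long one of the three) out of the wooden pin block and stand it in the small cup on the side of the dished ball tray. Then lift the tray by its handle off the round base and turn it a quarter turn anticlockwise (seen from above), so that cup and pin come to the side where the base's pointer post stands, keeping the tray level and the loose ball in the middle of the dish, inside the engraved ring and untouched. Finish still holding the tray there, steady and level, directly over the base and a good 5 cm clear of it; leave the two short pins and everything else on the bench where they are.

Things in the scene. Friction and masses are not known exactly. Their poses are not given: they have to be found in the camera images.
- base: fixed dark steel disc, 156 mm across, 14 mm high, on the bench, with a short tongue toward its +y that carries an upright pointer post; origin: centre of its underside, z up. The tray stands on it. Base frame turns with the start, up to 0.6 rad from world axes
- pointer (a point): top of the pointer post (steel, 12 mm thick, top 40 mm above the bench), 112 mm from the base centre along the base's +y
- tray: loose round aluminium tray, 134 mm across, rim 19 high, about 0.35 kg; origin: centre of its underside, z up. Inside a shallow 7 degree cone, engraved ring of 24 mm radius. Bail handle over the middle: bar along tray x, posts at x = +-64 mm, top 109 mm above the underside. Pin cup at +x, small tab at -x. Starts on the base, cup along the base's +x (to 0.06 rad)
- handle (a point): middle of the handle's grip, 100 mm above the tray's underside: black bar 62 mm long along tray x, 12 mm thick across (tray y), 18 mm high, flat sides; free space of 55 mm below it down to the ball
- dish (a point): lowest point of the dish, in the middle, 6 mm above the tray's underside
- cup (a point): middle of the floor inside the pin cup, 5 mm above the tray's underside, 88 mm from the tray's middle along tray +x. The cup is 14 mm wide inside, 20 mm outside, widening at the mouth to 21 mm inside; mouth 34 mm above the tray's underside. The nearest handle post (8 mm thick) is 24 mm from its axis
- ball_center (a point): centre of the loose steel ball, 25 mm diameter, 65 g, lying in the middle of the dish; it rolls freely
- pin_block: fixed wooden block 48 x 150 x 30 mm (x, y, z) with three holes in a row along its y, 48 mm apart, 12.5 mm wide and 22 mm deep; origin: centre of its underside
- pin: the tall pin: plain round steel rod, 10 mm diameter, 110 mm long, chamfered foot, 60 g; stands in one of the three holes (which one varies) on the hole's floor 8 mm above the bench, so its top is at 118 mm; origin: centre of its foot, z along the pin to its top
- stub_a: a short pin, 10 mm diameter, 60 mm long, standing in another hole (top 68 mm above the bench); origin: centre of its foot. Leave it alone
- stub_b: the other short pin, same as stub_a. Leave it alone
- grease_tin: low round screw-top tin, 70 mm wide, 46 high (mm); origin: centre of its underside. Leave it alone
- tape_electrical: roll of black tape, 57 wide, 19 high (mm); origin: centre of its underside. Leave it alone
- bearing: ball bearing ring, 40 wide, 12 high (mm); origin: centre of its underside. Leave it alone
- spanner_17: combination spanner 191 long, lying (mm); origin: centre of its underside. Leave it alone
- coupling_hub: turned steel hub, 66 wide, 38 high (mm); origin: centre of its underside. Leave it alone
- pliers: pliers 176 long, lying (mm); origin: centre of its underside. Leave it alone
- hex_bolt_1: hexagon bolt 89 long, lying (mm); origin: centre of its underside. Leave it alone

How it is judged (in metres and radians):
On the way, in this order (a step that is already met when the one before it is completed fails the run):
1. the tall pin stands in the tray's cup, let go, the tray still on its base (horizontal distance between pin and cup below 0.008 m and z of pin in the frame of cup between -0.003 and 0.01 m and angle between pin's own z axis and vertical below 0.21 rad and contact force between the fingers and pin below 0.02 N and height (world z) of tray below 0.03 m and horizontal distance between ball_center and dish below 0.012 m), for 0.2 s.
2. the tray is lifted level off the base by the gripper, ball in the middle (height (world z) of tray above 0.049 m and contact force between the fingers and tray above 1 N and contact force between tray and base below 0.05 N and angle between tray's own z axis and vertical below 0.1 rad and horizontal distance between ball_center and dish below 0.012 m and horizontal distance between pin and cup below 0.008 m and z of pin in the frame of cup between -0.003 and 0.01 m and angle between pin's own z axis and vertical below 0.21 rad), for 0.2 s.
At the end, for the whole second after the job is handed in: tray held by the gripper, 35 mm or more clear of the base, within 40 mm over its centre, still, level to 0.1 rad, cup toward the pointer post to 0.2 rad; tall pin in the cup, foot within 10 mm of its floor; ball within 12 mm of the dish's middle; short pins in place to 20 mm (all of step 2 and horizontal distance between tray and base below 0.04 m and angle between the x axis of tray and the y axis of base, either way round below 0.2 rad and y of cup in the frame of base above 0.04 m and linear speed of tray below 0.03 m/s and angular speed of tray below 0.2 rad/s and contact force between the fingers and pin below 0.05 N and distance of each of stub_a, stub_b from where it was at the start of the episode below 0.02 m); the arm keeps its last pose, push and grip.
It fails at once if the ball leaves the engraved ring (horizontal distance between ball_center and dish above 0.024 m).
It fails at once if the robot touches the ball (contact force between the arm and ball above 0.1 N).
It fails at once if the tray is tipped by more than 0.2 rad (angle between tray's own z axis and vertical above 0.2 rad).
It fails at once if a short pin or another thing on the bench is disturbed by more than 30 mm (distance of any of stub_a, stub_b, grease_tin, tape_electrical, bearing, spanner_17, coupling_hub, pliers, hex_bolt_1 from where it was at the start of the episode above 0.03 m).
It also fails if it takes over 61 s, if anything falls off the work surface, if the arm or the gripper's body presses on something with over 40 N, if the wrist force passes 120 N, or if a joint passes its speed limit or range.

## Working session

There is one attempt and no reset: what is moved stays moved. The work goes in short steps, Python scripts to look and compute and a tool call to move; the robot and the scene stay as the last step left them, time stands still between calls to the robot, and variables do not carry over. Pictures are saved under pics/ and viewed, on a budget of 10 in all, crops included, one or two more only if the job needs it, and the job is handed in when it is done.

Besides the shell and the picture viewer there is one more tool, called as a command line: name --argument value ..., lists and objects as JSON in quotes. carry_out: Moves the arm, as the interface text tells. Shift numbers are shares of 120 mm and turn numbers shares of 45 degrees, none past 1 either way. Its arguments: {"type":"object","properties":{"increments":{"type":"string"},"squeeze":{"type":"number"}},"required":["increments"]}

```bash
mkdir -p pics; ls; cat > h.py <<'E'
import numpy as np, cv2, os
from rig import status, optics, workorder
from scipy.spatial.transform import Rotation as R
def snap(n,f=None):
    c=optics.calibration(n); im=optics.snapshot(n)
    if f: cv2.imwrite('pics/'+f,im[:,:,::-1])
    return im,c
def K(c):
    f=210/np.tan(np.radians(c['fov_y'])/2)
    return np.array([[f,0,c['cx']],[0,f,c['cy']],[0,0,1.]]),np.array(c['dist_coeffs'],float)
def rot(c):
    r=np.array(c['rotation'],float)
    return r if r.shape==(3,3) else R.from_rotvec(r).as_matrix()
def ray(c,uv):
    k,d=K(c); p=cv2.undistortPoints(np.array(uv,float).reshape(-1,1,2),k,d)[:,0]
    v=np.c_[p[:,0],-p[:,1],-np.ones(len(p))]@rot(c).T
    return np.array(c['xyz'],float),v
def onz(c,uv,z):
    o,v=ray(c,uv); return o+v*((z-o[2])/v[:,2])[:,None]
def proj(c,P):
    k,d=K(c); q=(np.array(P,float).reshape(-1,3)-np.array(c['xyz']))@rot(c)
    q=q*[1,-1,-1]
    return cv2.projectPoints(q,np.zeros(3),np.zeros(3),k,d)[0][:,0]
E
python3 - <<'E'
from h import *
print(status.get_obs())
for n in ['scene','top','wrist']:
    im,c=snap(n,n+'0.png'); print(n,c)
a=[cv2.imread(f'pics/{n}0.png') for n in ['scene','top']]
E
```

```text
pics
{'t': 0.0, 'joint_positions': array([ 1.05572447e+00,  2.63517654e-01, -4.89507114e-02,  1.25940728e+00,
        3.52657148e-06,  1.41550091e+00]), 'joint_vel': array([ 0.00035177, -0.00093056, -0.00054348,  0.0002442 , -0.00041812,
       -0.00072257]), 'effort': array([ 4.04988154e-03, -6.37606287e+01,  3.84571445e+01,  1.39316870e-02,
       -4.85149235e-05,  4.16738396e-05]), 'eef_pos': array([184.69797569, 491.14297854, 238.8227749 ]), 'tcp_rot': array([-5.62028310e-01, -3.09054599e+00,  1.59902979e-03]), 'ft_force': array([-0.05424486,  0.55434974,  0.30446416]), 'moment': array([-0.04301074,  0.02186348, -0.03289347]), 'finger_gap': 85.23905218315426}
scene {'fov_y': 42.11232578332038, 'cx': 270.5868550910924, 'cy': 209.47627732224998, 'dist_coeffs': array([-0.0519707,  0.       ,  0.       ,  0.       ,  0.       ]), 'xyz': array([-171.48818055, -866.00737638, 1088.40542129]), 'rotation': array([ 0.77911418, -0.30832291, -0.6578353 ])}
top {'fov_y': 46.39752615255389, 'cx': 276.7495755037886, 'cy': 211.12068035195745, 'dist_coeffs': array([0.00947001, 0.        , 0.        , 0.        , 0.        ]), 'xyz': array([ 321.89802381,  -76.5571282 , 1467.7556532 ]), 'rotation': array([ 0.12669886, -0.11732628, -1.5668823 ])}
wrist {'fov_y': 65.3658874537808, 'cx': 285.60886929769515, 'cy': 213.35330976355962, 'dist_coeffs': array([-0.07852042,  0.        ,  0.        ,  0.        ,  0.        ]), 'xyz': array([123.56791439, 514.18376586, 372.46304047]), 'rotation': array([-0.22902354, -0.15860735,  1.20418597])}
```

View pics/top0.png

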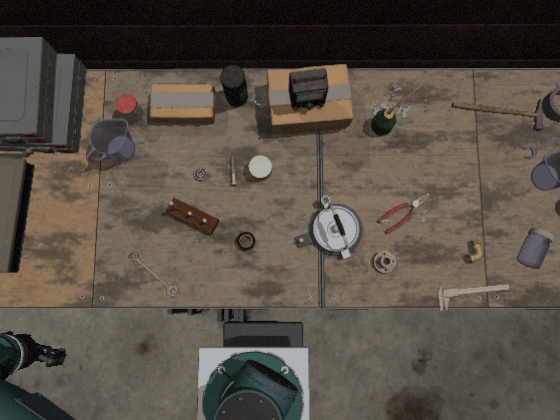

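View pics/scene0.png

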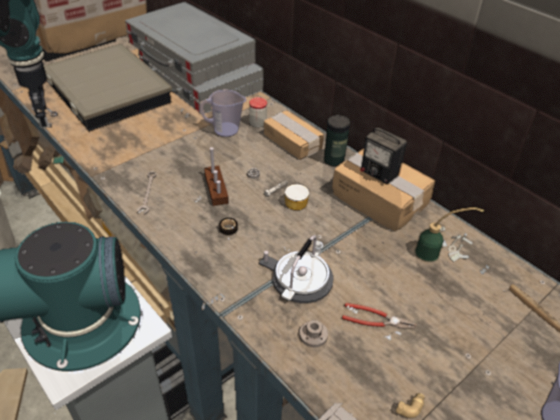

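The top view shows the pin block at about (190,216), the tray at (336,229), the tongue and post at (303,240), and the cup at about (326,202). In the scene view, the tall pin is the far-left pin of the block, with its top at (211,150). Next I'll look at an enlarged mosaic.

```bash
python3 - <<'E'
from h import *
t=cv2.imread('pics/top0.png'); s=cv2.imread('pics/scene0.png')
def crop(i,x,y,w,h): return cv2.resize(i[y:y+h,x:x+w],(400,300),interpolation=cv2.INTER_CUBIC)
m=np.vstack([np.hstack([crop(t,290,185,88,66),crop(s,256,225,88,66)]),np.hstack([crop(t,150,180,88,66),crop(s,180,140,88,66)])])
cv2.imwrite('pics/m1.png',m)
c=optics.calibration('top')
print('tcp in top',proj(c,[[184.7,491,239],[0,0,0],[0,0,400]]))
E
```

```text
tcp in top [[ 46.52926615 344.92559278]
 [252.86331099 402.11564315]
 [242.29576944 447.14965443]]
```

View pics/m1.png

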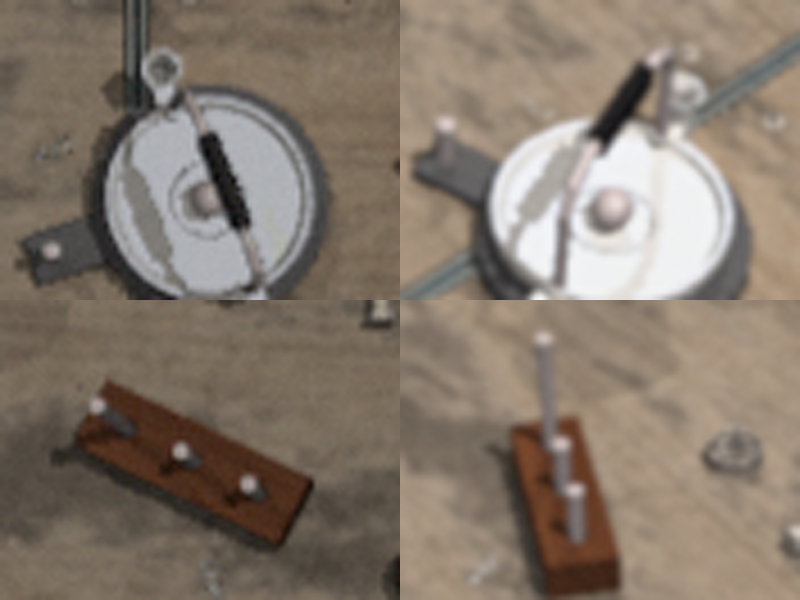

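```bash
cat >> h.py <<'E'
def tri(c1,u1,c2,u2):
    A=[];b=[]
    for c,u in((c1,u1),(c2,u2)):
        o,v=ray(c,[u]); v=v[0]/np.linalg.norm(v[0]); M=np.eye(3)-np.outer(v,v); A.append(M); b.append(M@o)
    return np.linalg.lstsq(np.vstack(A),np.hstack(b),rcond=None)[0]
E
python3 - <<'E'
from h import *
t,s=optics.calibration('top'),optics.calibration('scene')
k=88/400
T=lambda x,y,X,Y:(X+x*k-.4,Y+y*k-.4)
P={'cup':(T(163,70,290,185),T(287,85,256,225),48),'ptr':(T(52,250,290,185),T(45,122,256,225),40),
'ball':(T(207,198,290,185),T(210,210,256,225),33),'pin':(T(97,106,150,180),T(143,38,180,140),118),
'stubm':(T(180,150,150,180),T(162,142,180,140),68),'stube':(T(248,184,150,180),T(176,190,180,140),68),
'grip':(T(223,180,290,185),T(621,104,256,225) if 0 else T(221,104,256,225),123)}
for n,(a,b,z) in P.items(): print(n,z,onz(t,[a],z)[0].round(1),onz(s,[b],z)[0].round(1),tri(t,a,s,b).round(1))
E
```

```text
cup 48 [ 577.4 -211.2   48. ] [ 584.6 -208.9   48. ] [ 578.  -211.9   54.3]
ptr 40 [ 461.3 -139.    40. ] [ 462.4 -136.4   40. ] [ 460.8 -138.7   43. ]
ball 33 [ 495.9 -239.9   33. ] [ 494.9 -241.2   33. ] [ 496.1 -240.1   31.1]
pin 118 [556.6 227.7 118. ] [558.6 230.1 118. ] [556.3 226.9 120.9]
stubm 68 [536.8 185.1  68. ] [539.2 186.7  68. ] [536.9 184.4  70.5]
stube 68 [515.  141.3  68. ] [517.3 141.7  68. ] [515.5 140.6  69.5]
grip 123 [ 496.  -239.6  123. ] [ 493.1 -243.9  123. ] [ 496.8 -240.3  117.5]
```

carry_out --increments "0 0 0 0 0 -0.223 1;0 0 0 0 0 -0.223 1;0 0 0 0 0 -0.223 1;0 0 0 0 0 -0.223 1;-0.1 -0.14 0 0 0 0 1;-0.19 -0.27 0 0 0 0 1;-0.19 -0.27 0 0 0 0 1;-0.19 -0.27 0 0 0 0 1;-0.19 -0.27 0 0 0 0 1;-0.19 -0.27 0 0 0 0 1;-0.19 -0.27 0 0 0 0 1;-0.19 -0.27 0 0 0 0 1;-0.19 -0.27 0 0 0 0 1;-0.19 -0.27 0 0 0 0 1;-0.19 -0.27 0 0 0 0 1;-0.19 -0.26 0 0 0 0 1;0 0 0 0 0 0 1;0 0 0 0 0 0 1" --squeeze 60

```text
t: 2.4
eef_pos: [556.4, 228.7, 239.0]
tcp_rot: [0.532, -3.095, -0.0]
ft_force: [-0.2, 1.0, 0.4]
finger_gap: 85.1
```

```bash
cat >> h.py <<'E'
def frame():
    o=status.get_obs(); M=R.from_rotvec(o['tcp_rot']).as_matrix()
    print('t',round(o['t'],2),'tcp',o['eef_pos'].round(1),'yawY',round(float(np.degrees(np.arctan2(M[1,1],M[0,1]))),1),'z',M[:,2].round(3),'gap',round(o['finger_gap'],1),'F',o['ft_force'].round(1),'q',o['joint_positions'].round(2))
    return o,M
def go(target,yaw=None):
    o,M=frame(); d=M.T@(np.array(target)-o['eef_pos'])/120
    print('to',target,'tool shift frac',d.round(3))
    if yaw is not None:
        y=np.degrees(np.arctan2(M[1,1],M[0,1])); print('az frac',round(-((yaw-y+90)%180-90)/45,3))
E
python3 - <<'E'
from h import *
go([557,228,200])
im,c=snap('wrist','w1.png')
print(proj(c,[[556.5,227.5,118],[536.8,184.5,68]]))
E
```

```text
t 2.4 tcp [556.4 228.7 239. ] yawY 109.5 z [-0.001 -0.    -1.   ] gap 85.1 F [-0.2  1.   0.4] q [ 0.25  0.4   0.15  1.33  0.   -0.09]
to [557, 228, 200] tool shift frac [-0.003 -0.007  0.325]
[[284.01438388 209.41895511]
 [247.59977438 161.66340233]]
```

View pics/w1.png

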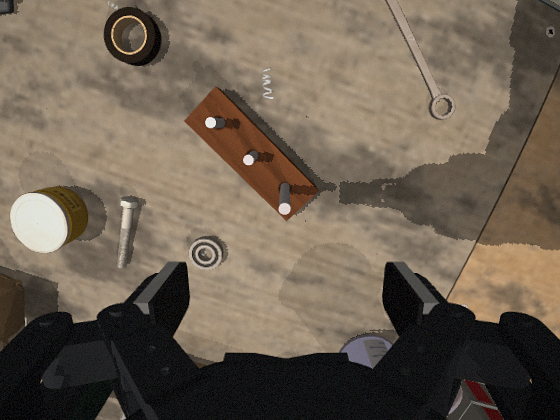

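The wrist view shows the tall pin's top at (285,208), and the point I measured projects to (284,209). I'm going down to grip it.

carry_out --increments "0 -0.01 0.2 0 0 0 1;0 0 0.25 0 0 0 1;0 0 0.25 0 0 0 0.6;0 0 0.25 0 0 0 0.5;0 0 0.2 0 0 0 0.5;0 0 0.075 0 0 0 0.5;0 0 0 0 0 0 0.4;0 0 0 0 0 0 0;0 0 0 0 0 0 0;0 0 0 0 0 0 0;0 0 0 0 0 0 0;0 0 0 0 0 0 0" --squeeze 60

```text
t: 3.95
eef_pos: [557.9, 227.7, 93.3]
tcp_rot: [-0.532, 3.094, 0.001]
ft_force: [-0.6, 1.1, 6.7]
finger_gap: 8.0
```

carry_out --increments "0 0 0 0 0 0 0;0 0 -0.1 0 0 0 0;0 0 -0.15 0 0 0 0;0 0 -0.2 0 0 0 0;0 0 -0.2 0 0 0 0;0 0 -0.15 0 0 0 0;0 0 -0.05 0 0 0 0;0 0 0 0 0 0 0"

```text
t: 4.95
eef_pos: [557.3, 227.5, 194.5]
tcp_rot: [-0.533, 3.096, -0.0]
ft_force: [0.5, -0.2, -1.3]
finger_gap: 8.0
```

```bash
python3 - <<'E'
from h import *
go([560,-150,195],109.6)
im,c=snap('wrist','w2.png')
print(proj(c,[[557.5,227.5,z] for z in (105,215)]))
im,c=snap('scene'); cv2.imwrite('pics/s2.png',cv2.resize(im[90:230,150:310,::-1],None,fx=3,fy=3))
a=cv2.imread('pics/w2.png');b=cv2.imread('pics/s2.png')
cv2.imwrite('pics/m2.png',np.hstack([cv2.resize(a,(400,300)),cv2.resize(b,(400,300))]))
E
```

```text
t 4.95 tcp [557.3 227.5 194.5] yawY 109.5 z [ 0.  0. -1.] gap 8.0 F [ 0.5 -0.2 -1.3] q [ 0.25  0.41  0.05  1.21 -0.   -0.09]
to [560, -150, 195] tool shift frac [ 1.03  -2.972 -0.005]
az frac -0.002
[[285.47824938 221.02610082]
 [285.43112632 301.12348529]]
```

View pics/m2.png

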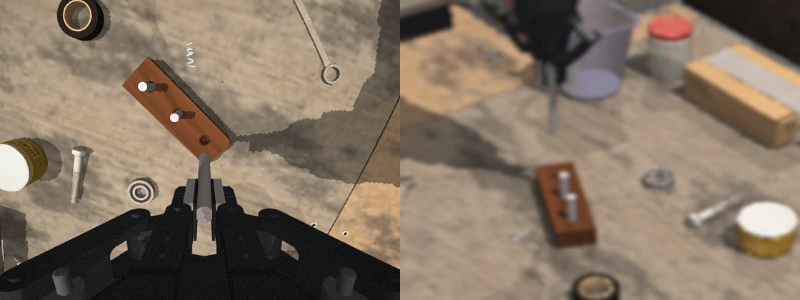

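The pin is held: the hole is empty, the stubs are in place, and the gap is 8 mm. I'm moving it next to the cup to compare the foot and the cup mouth in one view.

carry_out --increments "0.038 -0.116 0 0 0 0 0;0.076 -0.232 0 0 0 0 0;0.076 -0.232 0 0 0 0 0;0.076 -0.232 0 0 0 0 0;0.076 -0.232 0 0 0 0 0;0.076 -0.232 0 0 0 0 0;0.076 -0.232 0 0 0 0 0;0.076 -0.232 0 0 0 0 0;0.076 -0.232 0 0 0 0 0;0.076 -0.232 0 0 0 0 0;0.076 -0.232 0 0 0 0 0;0.076 -0.232 0 0 0 0 0;0.076 -0.232 0.04 0 0 0 0;0.076 -0.232 0.06 0 0 0 0;0.038 -0.116 0.06 0 0 0 0;0 0 0 0 0 0 0;0 0 0 0 0 0 0;0 0 0 0 0 0 0"

```text
t: 7.3
eef_pos: [567.3, -181.7, 175.4]
tcp_rot: [-0.534, 3.095, -0.0]
ft_force: [-0.0, 0.1, -0.2]
finger_gap: 8.0
```

```bash
python3 - <<'E'
from h import *
go([578,-211.5,175],109.6)
im,c=snap('wrist','w3.png')
o=status.get_obs()['eef_pos']
print(proj(c,[[578,-211.5,48],[o[0],o[1],o[2]-84],[o[0],o[1],o[2]+26],[496,-240,26]]))
cv2.imwrite('pics/w3c.png',cv2.resize(im[110:310,160:420,::-1],None,fx=3,fy=3,interpolation=cv2.INTER_CUBIC))
im,c=snap('scene','s3.png'); im,c=snap('top','t3.png')
E
```

```text
t 7.3 tcp [ 567.3 -181.7  175.4] yawY 109.6 z [ 0. -0. -1.] gap 8.0 F [-0.   0.1 -0.2] q [-0.45  0.41 -0.    1.16  0.   -0.79]
to [578, -211.5, 175] tool shift frac [-0.001 -0.264  0.004]
az frac -0.0
[[247.10956955 207.86904735]
 [285.38922828 222.99412479]
 [285.22161023 308.22802977]
 [248.10664951  99.60078177]]
```

View pics/w3c.png

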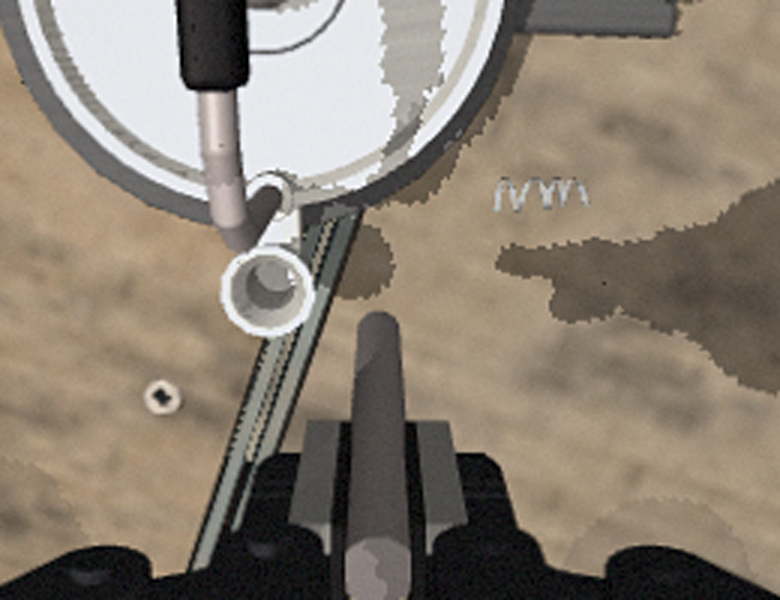

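In the crop, the cup mouth is centred at (267,290), which is full-frame (249,206.7). The pin's foot ends at (378,313), so its centre is near (286,221), which fits a vertical pin on the TCP axis.

```bash
python3 - <<'E'
from h import *
c=optics.calibration('wrist')
cup=onz(c,[[248.7,206.4]],48)[0]; foot=onz(c,[[285.8,221]],91)[0]
print(cup,foot)
o=status.get_obs()['eef_pos']
go([*(o[:2]+(cup-foot)[:2]),175.4]); go([*cup[:2],175.4])
E
```

```text
[ 576.33026651 -210.95281785   48.        ] [ 565.97014241 -182.31916631   91.        ]
t 7.45 tcp [ 567.3 -182.   175.3] yawY 109.6 z [ 0. -0. -1.] gap 8.2 F [ 0.3 -0.1 -1. ] q [-0.45  0.41 -0.    1.16  0.   -0.79]
to [np.float64(577.6675476761544), np.float64(-210.67468796200902), 175.4] tool shift frac [-0.001 -0.254 -0.001]
t 7.45 tcp [ 567.3 -182.   175.3] yawY 109.6 z [ 0. -0. -1.] gap 8.2 F [ 0.3 -0.1 -1. ] q [-0.45  0.41 -0.    1.16  0.   -0.79]
to [np.float64(576.3302665064714), np.float64(-210.95281785369707), 175.4] tool shift frac [ 0.01  -0.252 -0.001]
```

carry_out --increments "0 -0.084 0 0 0 0 0;0 -0.1 0 0 0 0 0;0 -0.07 0 0 0 0 0;0 0 0 0 0 0 0;0 0 0.1 0 0 0 0;0 0 0.12 0 0 0 0;0 0 0.07 0 0 0 0;0 0 0.04 0 0 0 0;0 0 0.04 0 0 0 0;0 0 0.04 0 0 0 0;0 0 0.04 0 0 0 0;0 0 0 0 0 0 0;0 0 0 0 0 0 0"

```text
t: 9.07
eef_pos: [577.5, -211.3, 121.2]
tcp_rot: [-0.533, 3.096, -0.0]
ft_force: [-0.2, 0.5, -0.8]
finger_gap: 8.3
```

```bash
python3 - <<'E'
from h import *
frame(); im,c=snap('wrist','w4.png')
cv2.imwrite('pics/w4c.png',cv2.resize(im[60:310,160:420,::-1],None,fx=2.3,fy=2.3,interpolation=cv2.INTER_CUBIC))
E
```

```text
t 9.07 tcp [ 577.5 -211.3  121.2] yawY 109.5 z [ 0. -0. -1.] gap 8.3 F [-0.2  0.5 -0.8] q [-0.48  0.47 -0.05  1.05  0.   -0.82]
```

View pics/w4c.png

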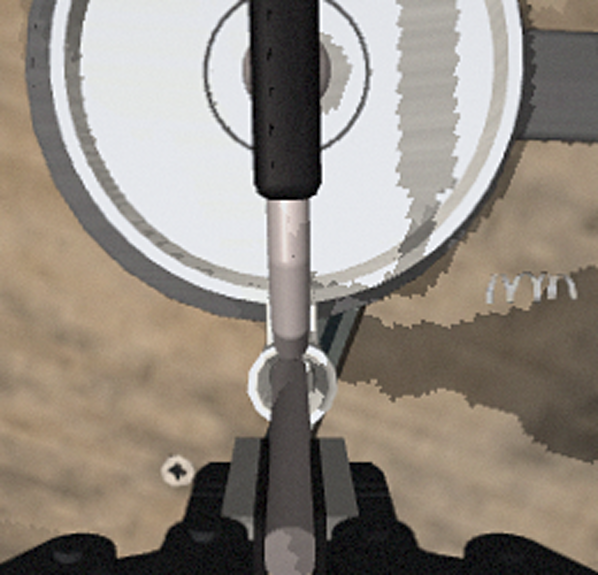

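The pin's foot is inside the cup mouth, centred at crop (290,385), with no side force, and the handle lines up with the tool. I'm lowering it further.

carry_out --increments "0 0 0.03 0 0 0 0;0 0 0.03 0 0 0 0;0 0 0.03 0 0 0 0;0 0 0.025 0 0 0 0;0 0 0 0 0 0 0;0 0 0 0 0 0 0"

```text
t: 9.88
eef_pos: [577.3, -211.2, 107.1]
tcp_rot: [0.533, -3.096, -0.0]
ft_force: [1.2, 0.3, -2.1]
finger_gap: 7.9
```

carry_out --increments "0 0 0.015 0 0 0 0;0 0 0.012 0 0 0 0;0 0 0 0 0 0 0;0 0 0 0 0 0 0"

```text
t: 10.38
eef_pos: [577.3, -211.2, 103.9]
tcp_rot: [0.533, -3.096, -0.0]
ft_force: [1.4, 0.8, -1.8]
finger_gap: 8.3
```

carry_out --increments "0 0 0 0 0 0 0.15;0 0 0 0 0 0 0.2;0 0 0 0 0 0 0.3;0 0 0 0 0 0 0.4;0 0 0 0 0 0 0.5;0 0 0 0 0 0 0.5;0 0 0 0 0 0 0.5;0 0 -0.03 0 0 0 0.5;0 0 -0.1 0 0 0 0.5;0 0 -0.2 0 0 0 0.5;0 0 -0.2 0 0 0 0.5;0 0 -0.1 0 0 0 0.5;0 0 0 0 0 0 0.5"

```text
t: 12.0
eef_pos: [577.7, -211.4, 180.4]
tcp_rot: [-0.533, 3.095, -0.001]
ft_force: [0.5, 0.7, -1.1]
finger_gap: 42.9
```

```bash
python3 - <<'E'
from h import *
go([496,-240,180],109.5)
im,c=snap('wrist','w5.png'); print(proj(c,[[577.5,-211,129],[577.5,-211,48],[496,-240,32]]))
cv2.imwrite('pics/w5c.png',cv2.resize(im[30:330,130:430,::-1],None,fx=1.9,fy=1.9,interpolation=cv2.INTER_CUBIC))
E
```

```text
t 12.0 tcp [ 577.7 -211.4  180.4] yawY 109.5 z [ 0.001 -0.001 -1.   ] gap 42.9 F [ 0.5  0.7 -1.1] q [-0.48  0.44  0.06  1.19  0.   -0.82]
to [496, -240, 180] tool shift frac [0.721 0.003 0.002]
az frac 0.001
[[286.41644463 238.58175006]
 [286.26097978 206.16071221]
 [286.22438204  99.46023474]]
```

View pics/w5c.png

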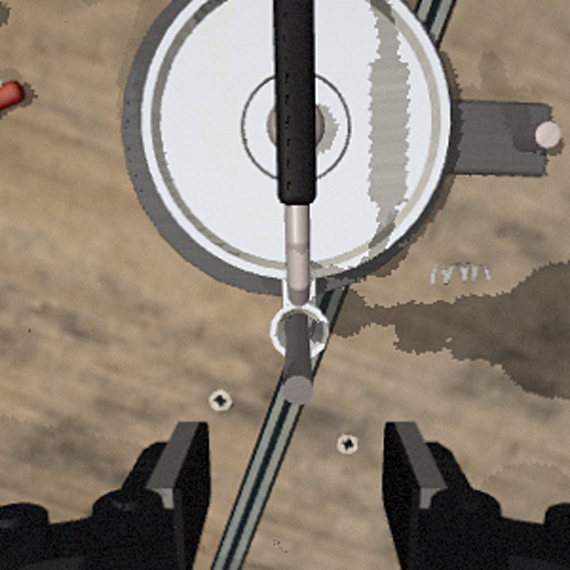

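The pin stands in the cup with its top at full-frame (286.8,234.7). The ball is centred in the ring at (286.3,97.4).

```bash
python3 - <<'E'
from h import *
c=optics.calibration('wrist'); f=lambda x,y:(130+x/1.9-.2,30+y/1.9-.2)
cen=onz(c,[f(296,128)],23)[0]; ball=onz(c,[f(297,128)],32.5)[0]; ptr=onz(c,[f(547,134)],40)[0]; pt=onz(c,[f(298,389)],129)[0]
print('centre',cen,'ball',ball,'ptr',ptr,'pin top',pt)
d=ptr-cen; print(np.hypot(*d[:2]),np.degrees(np.arctan2(d[1],d[0])))
u=np.array([np.cos(np.radians(19.6)),np.sin(np.radians(19.6))])
o,M=frame()
for g in (cen[:2],np.array([496,-240.])): print(M.T@(np.r_[g+5*u,180]-o['eef_pos'])/120)
E
```

```text
centre [ 493.31619976 -241.06179838   23.        ] ball [ 493.90572241 -240.39715604   32.5       ] ptr [ 460.08132301 -139.63833785   40.        ] pin top [ 574.37177679 -211.63061143  129.        ]
106.72991791301855 108.14315819939725
t 12.05 tcp [ 577.4 -211.3  179.5] yawY 109.5 z [ 0. -0. -1.] gap 43.0 F [-0.3 -0.3 -1.1] q [-0.48  0.44  0.06  1.19 -0.   -0.82]
[ 7.01666438e-01  2.46173339e-04 -4.31293960e-03]
[ 0.67763024  0.00111052 -0.00431128]
```

carry_out --increments "0.07 0 0 0 0 0 0.5;0.13 0 0 0 0 0 0.5;0.16 0 0 0 0 0 0.5;0.15 0 0 0 0 0 0.5;0.12 0 0 0 0 0 0.5;0.06 0 0 0 0 0 0.5;0 0 0 0 0 0 0.5;0 0 0.08 0 0 0 0.5;0 0 0.14 0 0 0 0.5;0 0 0.15 0 0 0 0.5;0 0 0.13 0 0 0 0.5;0 0 0.09 0 0 0 0.4;0 0 0.047 0 0 0 0.4;0 0 0 0 0 0 0.3;0 0 0 0 0 0 0.3" --squeeze 40

```text
t: 13.92
eef_pos: [499.6, -239.1, 103.6]
tcp_rot: [-0.533, 3.096, -0.001]
ft_force: [0.2, 0.0, 0.3]
finger_gap: 25.3
```

```bash
python3 - <<'E'
from h import *
go([498.5,-239.5,103],109.5)
im,c=snap('wrist','w6.png')
E
```

```text
t 13.93 tcp [ 499.6 -239.1  103.6] yawY 109.5 z [ 0.001 -0.    -1.   ] gap 25.3 F [0.2 0.  0.3] q [-0.59  0.39 -0.25  0.94  0.   -0.93]
to [498.5, -239.5, 103] tool shift frac [ 0.01  -0.     0.005]
az frac 0.001
```

View pics/w6.png

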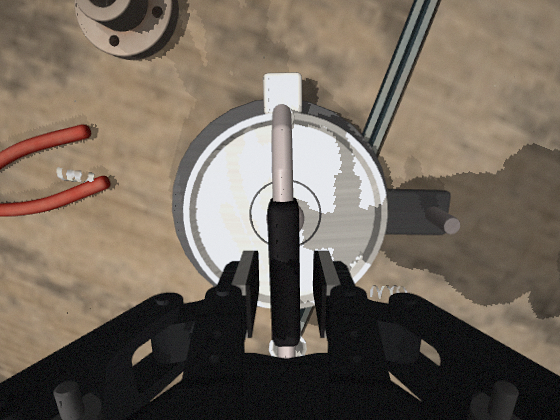

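The bar at (284,270) is centred between the pads at (246,290) and (324,290). Now I'll close gently, then squeeze hard.

carry_out --increments "0 0 0 0 0 0 0.25;0 0 0 0 0 0 0.22;0 0 0 0 0 0 0.19;0 0 0 0 0 0 0.17;0 0 0 0 0 0 0.15;0 0 0 0 0 0 0.13;0 0 0 0 0 0 0.1;0 0 0 0 0 0 0;0 0 0 0 0 0 0;0 0 0 0 0 0 0" --squeeze 40

```text
t: 15.22
eef_pos: [499.5, -239.1, 103.3]
tcp_rot: [-0.533, 3.096, -0.001]
ft_force: [-0.2, -2.9, 2.9]
finger_gap: 11.3
```

carry_out --increments "0 0 0 0 0 0 0;0 0 0 0 0 0 0;0 0 0 0 0 0 0" --squeeze 110

```text
t: 15.6
eef_pos: [499.5, -239.1, 103.5]
tcp_rot: [-0.533, 3.096, -0.001]
ft_force: [0.2, -3.0, 4.7]
finger_gap: 10.2
```

carry_out --increments "0 0 -0.01 0 0 0 0;0 0 -0.02 0 0 0 0;0 0 -0.03 0 0 0 0;0 0 -0.04 0 0 0 0;0 0 -0.05 0 0 0 0;0 0 -0.06 0 0 0 0;0 0 -0.06 0 0 0 0;0 0 -0.06 0 0 0 0;0 0 -0.06 0 0 0 0;0 0 -0.06 0 0 0 0;0 0 -0.05 0 0 0 0;0 0 -0.04 0 0 0 0;0 0 -0.03 0 0 0 0;0 0 -0.02 0 0 0 0;0 0 -0.01 0 0 0 0;0 0 0 0 0 0 0;0 0 0 0 0 0 0;0 0 0 0 0 0 0"

```text
t: 17.85
eef_pos: [499.3, -238.9, 175.1]
tcp_rot: [0.533, -3.096, -0.0]
ft_force: [1.3, 0.6, -4.8]
finger_gap: 10.1
```

```bash
python3 - <<'E'
from h import *
frame()
im,c=snap('wrist','w7.png'); s,cs=snap('scene')
b=cv2.resize(s[180:315,220:400,::-1],(400,300),interpolation=cv2.INTER_CUBIC)
cv2.imwrite('pics/m7.png',np.hstack([cv2.resize(im[:,:,::-1],(400,300)),b]))
E
```

```text
t 17.85 tcp [ 499.3 -238.9  175.1] yawY 109.5 z [-0.  0. -1.] gap 10.1 F [ 1.3  0.6 -4.8] q [-0.59  0.34 -0.11  1.12  0.   -0.93]
```

View pics/m7.png

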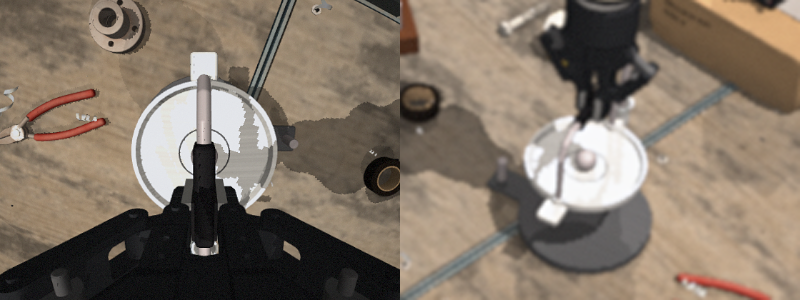

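The wrist force of 4.8 N matches the tray, ball and pin. The tray is level and the ball is centred in its ring. Next is the first 45° of the anticlockwise turn.

carry_out --increments "0 0 0 0 0 -0.02 0;0 0 0 0 0 -0.04 0;0 0 0 0 0 -0.06 0;0 0 0 0 0 -0.08 0;0 0 0 0 0 -0.1 0;0 0 0 0 0 -0.1 0;0 0 0 0 0 -0.1 0;0 0 0 0 0 -0.1 0;0 0 0 0 0 -0.1 0;0 0 0 0 0 -0.1 0;0 0 0 0 0 -0.08 0;0 0 0 0 0 -0.06 0;0 0 0 0 0 -0.04 0;0 0 0 0 0 -0.02 0;0 0 0 0 0 0 0"

```text
t: 19.82
eef_pos: [499.4, -238.9, 175.2]
tcp_rot: [1.677, -2.657, 0.0]
ft_force: [0.1, 0.2, -3.7]
finger_gap: 9.9
```

carry_out --increments "0 0 0 0 0 -0.02 0;0 0 0 0 0 -0.04 0;0 0 0 0 0 -0.06 0;0 0 0 0 0 -0.08 0;0 0 0 0 0 -0.1 0;0 0 0 0 0 -0.1 0;0 0 0 0 0 -0.1 0;0 0 0 0 0 -0.1 0;0 0 0 0 0 -0.1 0;0 0 0 0 0 -0.1 0;0 0 0 0 0 -0.08 0;0 0 0 0 0 -0.06 0;0 0 0 0 0 -0.04 0;0 0 0 0 0 -0.02 0;0 0 0 0 0 0 0;0 0 0 0 0 0 0;0 0 0 0 0 0 0;0 0 0 0 0 0 0"

```text
t: 22.08
eef_pos: [499.3, -239.0, 175.2]
tcp_rot: [2.566, -1.813, 0.0]
ft_force: [0.2, 0.5, -4.5]
finger_gap: 10.3
```

```bash
python3 - <<'E'
from h import *
frame()
im,c=snap('wrist','w8.png'); s,cs=snap('scene')
b=cv2.resize(s[180:315,220:400,::-1],(400,300),interpolation=cv2.INTER_CUBIC)
cv2.imwrite('pics/m8.png',np.hstack([cv2.resize(im[:,:,::-1],(400,300)),b]))
E
```

```text
t 22.07 tcp [ 499.3 -239.   175.2] yawY -160.5 z [-0. -0. -1.] gap 10.3 F [ 0.2  0.5 -4.5] q [-0.59  0.34 -0.11  1.12 -0.   -2.5 ]
```

View pics/m8.png

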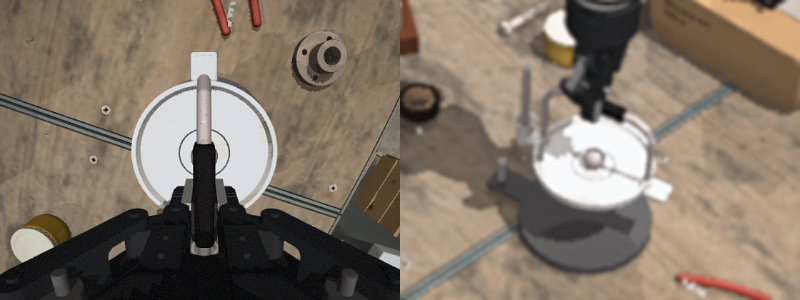

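The pin and cup now stand on the pointer side, with the pin at mosaic (526,100) and the pointer post at (500,170). The tray is level over the base and the ball is in the middle of the ring. I'm handing the job in.

```bash
python3 - <<'E'
from h import *
print(workorder.job_done()); frame()
E
```

```text
the job is handed in; nothing more can be done
None
the job is handed in; nothing more can be done
```

The tall pin is in the tray's cup. The tray is lifted off the base, turned a quarter turn anticlockwise and held over it, and I handed the job in at about 22 s of the 61 s. No verdict is reported at hand-in, so what follows rests on my own last checks.

**Position:** the tray is about 70 mm clear of the base, with its centre an estimated 7 mm from the base's centre. The tool's turn measured 90.0°. I measured the pointer at 108–109° and the cup should be at about 109.5°, so they agree to within about 1–2°.

**Tray, pin and ball:** the last pictures show the tray level, the pin upright in the cup on the pointer side, and the ball in the middle of the ring. The wrist force was 4.5 N, against about 4.7 N expected for tray, pin and ball together. The grip gap stayed steady at 10 mm.

**Disagreements:**
- The pointer measured 107 mm from the base centre, against the stated 112 mm.
- The gripper read 8 mm on the 10 mm pin and 10 mm on the 12 mm bar, about 2 mm low both times.
- Camera positions of the tray differed by 2–3 mm between views.

I last saw the short pins in place right after lifting the tall pin. I did not check them again after that, though the arm did not go back near the block.

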